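# Hang a swing-out bucket in a centrifuge rotor and balance it

## Robot

A 7-joint arm with a two-finger parallel gripper is mounted at the origin on the work surface. World frame = base frame: x ahead of the robot, y to its left, z up, the work surface at z = 0. Lengths are in mm, angles in rad, forces in N, time in s.
With the tool pointing down it reaches from about 350 to 900 mm from the base axis. Payload 8.1 kg.
Tool frame: the origin (TCP) lies on the centre line of the jaws, within the pads' length; the fingertips stand 17 mm ahead of it and the grasp point (between the pads) lies 2 mm behind it; z points along the fingers, y is the line along which they close (so a half turn about z gives the same grasp; the last joint's range is limited). The gripper opens to 92 mm and grips with 3 to 60 N. Pads are 19 mm wide; open, the fingers measure 130 mm over their backs; the gripper's body (75 mm by 190 mm) begins 47 mm behind the grasp point.
Start: joints at [-1.359, 0.434, 0.025, 1.573, -0.012, 1.134, -0.075], TCP at [193.543, 594.291, 243.742] pointing down, gripper open.
Joint ranges: [-2.62, 2.62], [-0.44, 2.09], [-1.27, 1.32], [0.08, 2.57], [-1.32, 4.46], [0.12, 2], [-2.74, 2.74]. Speed limits (rad/s): [2.22, 2.22, 3.01, 3.01, 3.14, 3.14, 3.14].

## Interface

Orientations are given as a rotation vector (axis times angle).
In Python, from workcell import read_state, viewer, job gives the robot as it stands.
- The arm moves only by the shell command python3 -m inch 'ROWS' [OPENING] [FORCE]. ROWS is text: rows parted by semicolons, each of 4 numbers parted by spaces: the shift along the tool's x, y, z in cm, then the turn about the tool's z in units of 6 degrees (1.0 is 6 degrees). In form: dx dy dz roll; .... A call has 1 to 8 rows; each row is the pose to reach, as a shift and turn from the pose commanded when the call began, along the tool's axes at that moment; what a row does not reach only later rows make up. A row lasts 1/8 s, in which the tool goes at most 62.5 mm and 10.7 degrees, less where a joint would pass 70% of its speed; a pose out of reach is approached as far as the arm can. A call with a gripper value outside its range is refused whole. OPENING is the finger opening in cm, from 0 to 9.18, set as the call begins (- or left out, the last holds). The fingers move at their own pace and stop on an object; FORCE is the grip in N (left out, the last holds). Time passes only in rows, so rows that repeat a pose let the fingers close. It gives the time, the measured TCP pose, the force, the opening and the grip force at its end, in the units of the state.
- read_state(): the state, without advancing time (a new reading comes with each control period).
- viewer.get_image(name): name is "scene" or "top" or "wrist"; returns the picture (400x640x3 uint8, red, green, blue); there is no depth.
- viewer.camera_model(name): a dict with "fx", "fy", "cx", "cy" (pixels), "R" (3x3) and "t" (3): a world point X has camera coordinates R X + t; the wrist camera has in their place "tool_from_camera" (4x4, takes a point from camera to tool coordinates, whose origin is the TCP and whose axes are the flange's). Camera axes: x right, y down, z forward; pixel columns grow to the right and rows downward; lengths in mm; the calibration is good to about 2 mm. A picture is of the moment at which its call begins: read the wrist's pose just before it. camera_model takes no time and is no camera call.
- job.close_job(): hands the job in; it is judged then, once.
Trained networks look in the newest picture that a camera, given by its name, has taken for a name from the list of things; names that differ only in an ending like _2 or _b are one class to them, and where a whole thing is asked for, a point or a joint stands for the part that bears it (a point fixed in the world has none). Each returns a list of dicts, best first, with "confidence" (0 to 1); they miss things now and then, are a little off and sometimes report something else, mostly with a low value. They report only what shows in the picture. A call takes as long as a camera call. They do not tell look-alikes from the thing itself.
- viewer.find_in(camera, label): "xyz" ([x, y, z] in mm, in world coordinates, good to about 4 mm: the middle of the surface that is visible of it).
- viewer.silhouettes(camera, label): "mask" (400x640 bool, what is visible of it).
- viewer.spot_point(camera, label): "xyz" ([x, y, z] in mm, in world coordinates, good to about 4 mm: a listed point, or the origin of a listed thing).
The state is a dict: "clock": time; "joint_pos": joint angles; "joint_vel": joint speeds; "effort": joint torques, N m; "eef_pos": TCP position; "tcp_rot": TCP orientation; "contact_force": force on the tool from outside, world axes, zero at the start; "torque": the same for the moment, N m; "finger_gap": finger opening in mm; "grasp_force": force on a finger pad.
Only numpy, scipy, OpenCV 4.12 (cv2) and the standard library are available. Lean on these libraries where they do the work, as an engineer would, in place of code of your own. Each camera call takes 0.05 s, during which the arm holds its last target. There are 200 camera calls.

## Task

Make the centrifuge ready to run: gently lower the loose bucket from the bench into the empty place of the rotor so that both of its slotted ears are fully down on the two pins, then tip the hung bucket by at least 15 degrees on its pins to see that it swings. After that, put the blue-capped balance tube from the yellow rack all the way down into this bucket, and leave the bucket hanging upright on both pins with the other tubes and the grease tin undisturbed.

Things in the scene. Friction and masses are not known exactly. Their poses are not given: they have to be found in the camera images.
- bucket_mid (a point): Centre of the loose aluminium bucket, half-way up (42 mm above its foot and below its rim). 84 mm tall, about 0.26 kg, upright on the bench at first. z up, y the axis it swings on. Top 26 mm: a square head 52 x 52 mm, flat sides along x and y; below, a round cup 48 mm across. Only the x sides are free and flat: grip across them, 52 mm. Round bore 32 mm wide, open on top, floor 6 mm above the foot
- bucket: The loose bucket itself; origin at the centre of its foot, axes as bucket_mid. A slotted ear stands on each y side of the head, 26 to 41 mm from the axis, 26 mm wide along x, top 2 mm below the rim. Each slot runs through the ear along y, 10 mm wide, open below: closed end 12 mm below the rim, straight for 23 mm, then flaring to a 20 mm mouth 41 mm below the rim. The same after a half turn about z
- slot_a (a point): Seat in the bucket's +y ear, 35.5 mm from the bucket's axis and 16 mm below its rim (26 mm above bucket_mid): where the pin's axis lies once that ear is fully down on a pin. Axes as bucket_mid. Either ear may go on either pin
- slot_b (a point): The same in the bucket's -y ear
- gap (a point): Middle of the rotor's empty place, half-way between its two pins, at their axis (205 mm above the bench). x points level away from the hub (axis 85 mm off at -x, hub radius 19 mm), y along the pins, z up. A seated bucket has its axis here and its rim 16 mm above, with 1 mm play along x, 4 mm along y; pressing one x edge of its rim 8 mm down tips it 0.3 rad; let go, it swings back upright
- pin_a (a point): Point on the axis of the +y pin of the empty place, 35.5 mm from gap, where a seated ear hangs. Steel pin, 8 mm thick, level, its tip 30 mm and its root 45 mm from gap, standing out of a grey fork arm that is 22 mm high about the pin axis
- pin_b (a point): The same on the -y pin of the empty place
- rotor: Grey four-armed rotor, turning about z with light friction (it may shift when pushed); any direction at first. Origin on its axis at pin height, x towards the empty place. The other three places hold hung buckets like the loose one; the opposite one has an orange-capped tube standing 37 mm above its rim. Bowl 344 mm wide, its rim and the deck 225 mm above the bench; the lid stands open on the -y side, 215 mm from the axis
- balance_tube_mid (a point): Centre of the blue-capped conical tube, half-way up (57.5 mm from tip and from cap top), z up along it. 115 mm long, about 65 g; body 29 mm across, foot tapered over 16 mm, cap 35 mm across, 14 mm high. It stands in a hole of the rack. Fully down in the bucket this point is 21.5 mm above bucket_mid and the cap top 37 mm above the bucket's rim
- red_tube_mid (a point): Centre of a red-capped tube of the same size in the rack; leave it alone
- green_tube_mid (a point): Centre of a green-capped tube of the same size in the rack; leave it alone
- rack: Yellow tube rack, fixed to the bench, 62 mm (x) by 150 mm (y), 55 mm high, origin at the centre of its underside. Three holes 32 mm wide in a row along y, 45 mm apart, floor 8 mm above the bench; the tubes stand 68 mm out of it
- grease_tin_mid (a point): Centre of a small round aluminium tin of pin grease, 50 mm across, 22 mm high, on the bench; leave it alone
There are look-alikes about, which are no part of the job. There is more than one size of the bucket; the job needs the smaller. What is shaped like the part that bears balance_tube_mid but orange is not meant.

How it is judged:
By the outcome, as a careful person would: the job done as asked, in the order asked, and still so for the second after the job is handed in, with the robot touching nothing.
It also fails if it takes over 72 s, if anything falls off the work surface, if the arm or the gripper's body presses on something with over 40 N, if the wrist force passes 120 N, or if a joint passes its speed limit or range.

## Working session

There is one attempt and no reset: what is moved stays moved. The work goes in short steps, Python scripts to look and compute and a shell command to move; the robot and the scene stay as the last step left them, time stands still between calls to the robot, and variables do not carry over. Pictures are saved under pics/ and viewed, at most 10 in all, crops included, and the job is handed in when it is done.

```bash
ls; mkdir -p pics; cat > h.py <<'E'
import numpy as np, cv2
from workcell import read_state, viewer, job
from scipy.spatial.transform import Rotation as Ro
def save(cam,name):
    im=viewer.get_image(cam); cv2.imwrite('pics/'+name,im[:,:,::-1]); return im
def proj(cam,X):
    m=viewer.camera_model(cam)
    if cam=='wrist':
        s=read_state(); T=np.eye(4);T[:3,:3]=Ro.from_rotvec(s['tcp_rot']).as_matrix();T[:3,3]=s['eef_pos']
        c=np.linalg.inv(T@np.array(m['tool_from_camera']))@np.r_[X,1]; c=c[:3]
    else: c=np.array(m['R'])@X+np.array(m['t'])
    return np.round([m['fx']*c[0]/c[2]+m['cx'],m['fy']*c[1]/c[2]+m['cy']],0)
def ray(cam,uv,z):
    "pixel to world point at height z"
    m=viewer.camera_model(cam); d=np.array([(uv[0]-m['cx'])/m['fx'],(uv[1]-m['cy'])/m['fy'],1])
    if cam=='wrist':
        s=read_state(); T=np.eye(4);T[:3,:3]=Ro.from_rotvec(s['tcp_rot']).as_matrix();T[:3,3]=s['eef_pos']
        T=T@np.array(m['tool_from_camera']); o=T[:3,3]; d=T[:3,:3]@d
    else: R=np.array(m['R']); o=-R.T@np.array(m['t']); d=R.T@d
    return o+d*(z-o[2])/d[2]
def tool(X):
    "world point -> shift in tool axes, cm"
    s=read_state(); return np.round(Ro.from_rotvec(s['tcp_rot']).as_matrix().T@(np.array(X)-s['eef_pos'])/10,2)
E
python3 - <<'E'
from h import *
a=save('scene','s0.png'); b=save('top','t0.png')
s=read_state(); print({k:np.round(v,3) for k,v in s.items()}); print(Ro.from_rotvec(s['tcp_rot']).as_matrix().round(2))
for c in('top','scene'):
  for l in ['bucket_mid','slot_a','gap','pin_a','rotor','balance_tube_mid','red_tube_mid','green_tube_mid','rack','grease_tin_mid']:
    print(c,l,[(np.round(d['xyz']),round(d['confidence'],2),proj(c,d['xyz'])) for d in viewer.spot_point(c,l)[:4]])
E
```

```text
pics
{'clock': np.float64(0.1), 'joint_pos': array([-1.359,  0.435,  0.025,  1.574, -0.012,  1.134, -0.075]), 'joint_vel': array([ 0.001, -0.001, -0.001, -0.002, -0.001, -0.002, -0.   ]), 'effort': array([ 3.0000e-03, -6.6912e+01,  9.8700e-01, -3.1514e+01, -6.1000e-02,
        3.7000e-02,  0.0000e+00]), 'eef_pos': array([193.446, 593.876, 243.045]), 'tcp_rot': array([-4.930e-01, -3.103e+00,  2.000e-03]), 'contact_force': array([-0.937,  0.11 , -0.247]), 'torque': array([ 0.002,  0.005, -0.011]), 'grasp_force': np.float64(0.0), 'finger_gap': np.float64(91.463)}
[[-0.95  0.31 -0.  ]
 [ 0.31  0.95 -0.  ]
 [-0.   -0.   -1.  ]]
top bucket_mid [(array([614., 131.,  55.]), 0.84, array([299., 163.])), (array([604., 252.,  39.]), 0.76, array([251., 168.]))]
top slot_a [(array([571., 267.,  70.]), 0.95, array([242., 178.])), (array([652., 153.,  88.]), 0.72, array([290., 144.])), (array([568., 103.,  90.]), 0.6, array([310., 179.])), (array([636., 248.,  68.]), 0.59, array([251., 153.]))]
top gap [(array([524., 457.,  13.]), 0.71, array([169., 200.])), (array([ 482., -134.,  206.]), 0.59, arra
[... 1245 characters left out ...]
.]))]
scene pin_a [(array([ 510., -110.,  205.]), 0.9, array([249., 157.])), (array([ 456., -157.,  204.]), 0.65, array([247., 142.]))]
scene rotor [(array([ 544., -196.,  205.]), 0.7, array([212., 154.]))]
scene balance_tube_mid [(array([412., 394.,  57.]), 0.93, array([452., 244.])), (array([403., 305.,  66.]), 0.89, array([418., 226.])), (array([410., 267.,  63.]), 0.32, array([402., 224.]))]
scene red_tube_mid [(array([410., 263.,  66.]), 0.83, array([401., 222.]))]
scene green_tube_mid []
scene rack [(array([406., 261.,   2.]), 0.96, array([397., 239.])), (array([608., 255.,  -0.]), 0.55, array([364., 296.]))]
scene grease_tin_mid [(array([525., 456.,   8.]), 0.84, array([463., 302.]))]
```

View pics/s0.png

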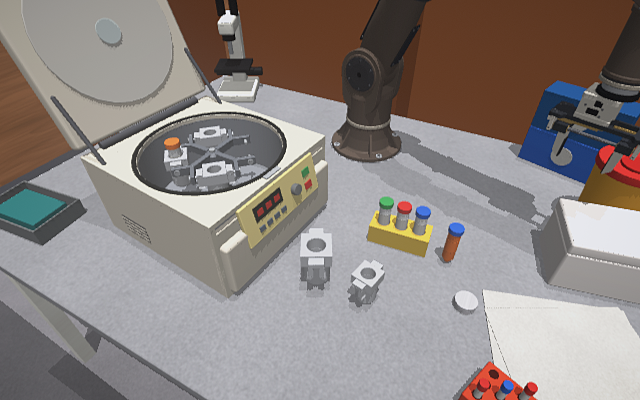

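View pics/t0.png

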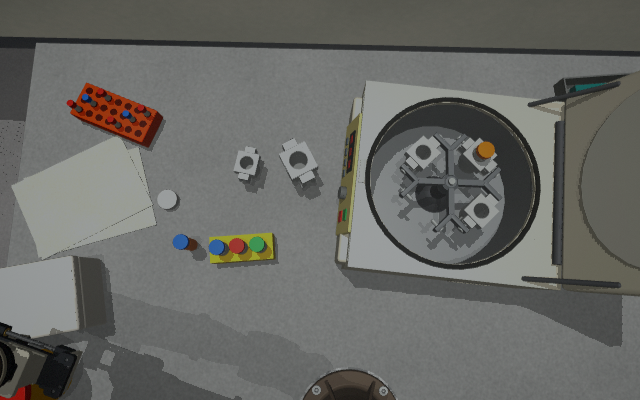

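The small bucket is at top (247,163), and the bigger look-alike is at (299,160). For the tube there are two blue caps. The one in the yellow rack is at top (218,247). The other, at (181,242), stands free with an orange body, so it's the decoy. The empty rotor place is at top (421,209), opposite the orange-capped tube. I'll move over the small bucket and confirm it from near.

```bash
python3 -m inch '-6 -2.4 0 0;-12 -4.8 0 0;-18 -7.2 0 0;-24 -9.6 0 0;-30 -12 0 0;-36 -14.4 0 0;-42 -16.8 0 0;-46 -18.4 0 0' 8; python3 -m inch '-3.6 -1.4 0 -0.6;-3.6 -1.4 0 -0.6;-3.6 -1.4 0 -0.6;-3.6 -1.4 0 -0.6'
python3 - <<'E'
from h import *
im=save('wrist','w1.png'); s=read_state(); print(s['clock'],s['eef_pos'])
print(np.array(viewer.camera_model('wrist')['tool_from_camera']).round(2))
for l in ['bucket_mid','slot_a']:
    print(l,[(np.round(d['xyz'],1),round(d['confidence'],2),proj('wrist',d['xyz'])) for d in viewer.spot_point('wrist',l)[:6]])
E
```

```text
clock: 2.1
eef_pos: [575.5, 275.2, 243.9]
tcp_rot: [0.493, 3.102, 0.0]
contact_force: [1.3, 2.2, -0.0]
finger_gap: 80.3
grasp_force: 0.0
clock: 2.6
eef_pos: [602.7, 254.1, 243.8]
tcp_rot: [-0.391, -3.116, -0.001]
contact_force: [-0.4, -0.0, 0.3]
finger_gap: 80.1
grasp_force: 0.0
2.65 [602.84497375 253.91120998 243.83578634]
[[   0.     -0.95   -0.3    82.39]
 [   1.      0.      0.      0.93]
 [  -0.     -0.3     0.95 -140.15]
 [   0.      0.      0.      1.  ]]
bucket_mid [(array([608.5, 262. ,  40.2]), 0.82, array([328., 181.])), (array([607. , 135.2,  54.2]), 0.6, array([206., 213.]))]
slot_a [(array([570.5, 264.2,  68.1]), 0.85, array([321., 148.])), (array([650.3, 155.4,  90.6]), 0.84, array([230., 263.])), (array([562.4, 107.3,  88.8]), 0.71, array([146., 187.])), (array([640.9, 248.1,  67.5]), 0.69, array([323., 222.]))]
```

View pics/w1.png

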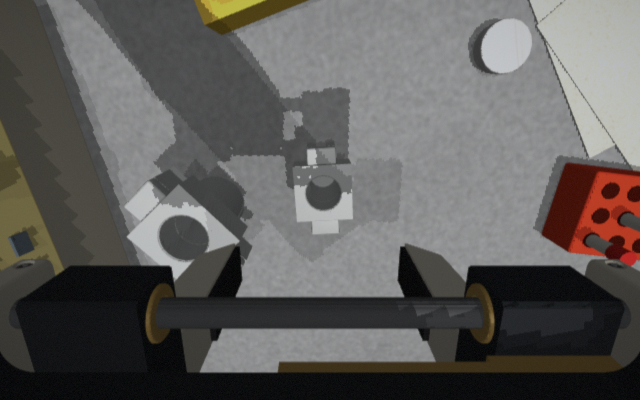

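The smaller bucket is in the centre at (323,190), with ears at (321,155) and (325,227). The larger one is at (185,235). I'll take an enlarged crop and measure the head's pose.

```bash
python3 - <<'E'
from h import *
im=cv2.imread('pics/w1.png'); c=im[135:245,270:380]; cv2.imwrite('pics/w1c.png',cv2.resize(c,None,fx=5,fy=5,interpolation=cv2.INTER_CUBIC))
g=cv2.cvtColor(im,cv2.COLOR_BGR2GRAY)
m=(g>205).astype(np.uint8); m[:135]=0;m[245:]=0;m[:,:280]=0;m[:,365:]=0
n,l,st,ce=cv2.connectedComponentsWithStats(m); print(st[1:][st[1:,4]>60], ce[1:][st[1:,4]>60])
for p in [(294,207),(352,207),(294,165),(352,165),(323,193)]: print(p,ray('wrist',p,84).round(1),tool(ray('wrist',p,84)))
d=viewer.silhouettes('wrist','bucket_mid')
for q in d[:3]:
    mm=q['mask']; ys,xs=np.nonzero(mm); print(q['confidence'],xs.mean(),ys.mean(),xs.min(),xs.max(),ys.min(),ys.max())
E
```

```text
[] []
(294, 207) [613.9 227.8  84. ] [-1.68 -2.23 15.99]
(352, 207) [627.  279.2  84. ] [-1.68  3.07 15.99]
(294, 165) [576.4 238.3  84. ] [ 2.21 -2.14 15.99]
(352, 165) [589.  287.7  84. ] [ 2.22  2.96 15.99]
(323, 193) [607.5 256.7  84. ] [-0.35  0.42 15.99]
0.96 187.14748488650622 217.73115090680963 125 253 168 276
0.69 323.048465266559 188.16824371105469 294 352 141 233
```

View pics/w1c.png

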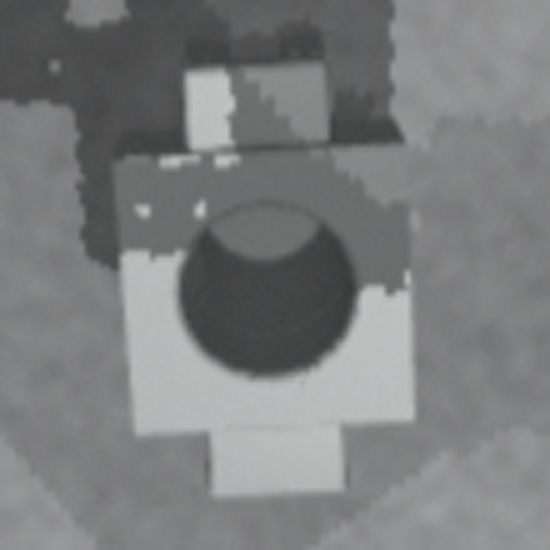

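This is the smaller bucket: a 52 mm head with ears at top and bottom, and the bore centre at (323.4,193) in the full image. Next I work out its pose from the head corners.

```bash
python3 - <<'E'
from h import *
P=[(270+a/5,135+b/5) for a,b in [(115,160),(410,147),(414,418),(135,435)]]
W=np.array([ray('wrist',p,84) for p in P]); T=np.array([tool(w) for w in W])
print(T); print('centre',T.mean(0),W.mean(0).round(1),'bore',tool(ray('wrist',(323.4,193),84)),ray('wrist',(323.4,193),84))
for i in range(4):
    d=T[(i+1)%4]-T[i]; print(np.hypot(*d[:2]),np.degrees(np.arctan2(d[1],d[0])))
E
```

```text
[[ 2.04 -2.24 15.99]
 [ 2.27  2.96 15.99]
 [-2.8   3.18 15.99]
 [-3.14 -1.98 15.99]]
centre [-0.4075  0.48   15.99  ] [608.4 256.9  84. ] bore [-0.35  0.45 15.99] [607.75215321 256.81047867  84.        ]
5.205084053115761 87.46741428832743
5.074770930790867 177.515351278923
5.171189418306005 -93.76985376292188
5.186520991955976 -2.8734384975935274
```

```bash
python3 -m inch '-0.4 0.46 4 -0.5;-0.4 0.46 9 -0.5;-0.4 0.46 13 -0.5;-0.4 0.46 16 -0.5;-0.4 0.46 17.2 -0.5;-0.4 0.46 17.2 -0.5;-0.4 0.46 17.2 -0.5' 8;python3 -m inch '0 0 0 0;0 0 0 0;0 0 0 0;0 0 0 0;0 0 0 0;0 0 0 0;0 0 0 0;0 0 0 0' 4.6 25
```

```text
clock: 3.68
eef_pos: [609.7, 256.3, 73.2]
tcp_rot: [0.313, 3.124, 0.002]
contact_force: [0.4, -0.9, 0.9]
finger_gap: 80.0
grasp_force: 0.0
clock: 4.68
eef_pos: [609.0, 255.9, 72.0]
tcp_rot: [0.313, 3.126, 0.0]
contact_force: [-1.6, -0.7, 5.6]
finger_gap: 52.0
grasp_force: 25.0
```

```bash
python3 -m inch '0 0 -3 0;0 0 -8 0;0 0 -14 0;0 0 -20 0;0 0 -26 0;0 0 -27 0;0 0 -27 0'; python3 -m inch '0.4 -4 0 0;1 -9 0 -1.5;1.7 -15 0 -3;2.4 -21 0 -4.6;3.1 -27 0 -6.2;3.8 -33 0 -7.8;4.4 -38 0 -9.2;4.65 -40.6 0 -9.2';python3 -m inch '0 0 0 0;0 0 0 0;0 0 0 0'
python3 - <<'E'
from h import *
im=save('wrist','w2.png'); s=read_state(); print(s['clock'],s['eef_pos'],s['joint_pos'].round(2),s['contact_force'])
for c in ['wrist','scene','top']:
  if c!='wrist': viewer.get_image(c)
  for l in ['gap','pin_a','rotor','slot_a','bucket_mid']:
    print(c,l,[(np.round(d['xyz'],1),round(d['confidence'],2),proj(c,d['xyz'])) for d in viewer.spot_point(c,l)[:4]])
E
```

```text
clock: 5.55
eef_pos: [608.6, 255.8, 340.9]
tcp_rot: [-0.313, -3.125, 0.0]
contact_force: [-0.9, -0.3, -3.7]
finger_gap: 51.6
grasp_force: 25.0
clock: 6.55
eef_pos: [480.2, -135.7, 339.2]
tcp_rot: [1.167, -2.912, -0.003]
contact_force: [0.5, 0.8, -2.7]
finger_gap: 51.9
grasp_force: 25.0
clock: 6.92
eef_pos: [482.8, -131.5, 340.8]
tcp_rot: [1.173, -2.913, -0.002]
contact_force: [-0.1, -0.1, -2.6]
finger_gap: 51.7
grasp_force: 25.0
6.975 [ 482.88218747 -131.67141278  341.06282476] [ 0.01  0.16  0.17  1.72 -0.03  1.27  2.53] [-0.23389302 -0.47195252 -2.32862916]
wrist gap []
wrist pin_a [(array([ 455.5, -159.2,  203. ]), 0.88, array([318., 149.]))]
wrist rotor [(array([ 543.2, -194.4,  201.5]), 0.93, array([216., 195.])), (array([ 482.4, -132.9,  271.4]), 0.56, array([318., 223.]))]
wrist slot_a [(array([ 503.1, -105.3,  337.8]), 0.96, array([329., 335.]))]
wrist bucket_mid [(array([ 479.1, -128.9,  312. ]), 0.76, array([328., 251.]))]
scene gap [(array([ 483. , -132.9,  203.9]), 0.56, array([248., 149.]))]
scene pin_a [(array([ 455.2, -160. ,  205.4]), 0.88, array([246., 141.])), (array
[... 432 characters left out ...]
. ]), 0.95, array([242., 109.])), (array([610.3, 130.8,  56.2]), 0.93, array([316., 260.])), (array([ 482.4, -134.5,  206.2]), 0.43, array([248., 148.]))]
top gap []
top pin_a [(array([ 508.6, -112.3,  202.9]), 0.64, array([411., 197.]))]
top rotor []
top slot_a [(array([568.6, 106.6,  87.9]), 0.87, array([309., 179.])), (array([ 457.2, -155.8,  340.4]), 0.75, array([451., 212.])), (array([649.4, 154.8,  89.6]), 0.58, array([289., 145.])), (array([ 505.8, -105.4,  337. ]), 0.5, array([422., 185.]))]
top bucket_mid [(array([ 477.9, -136. ,  312. ]), 0.73, array([436., 203.])), (array([608.6, 128.8,  53.6]), 0.73, array([300., 166.])), (array([524.4, 460.9,   8.1]), 0.56, array([168., 200.]))]
```

View pics/w2.png

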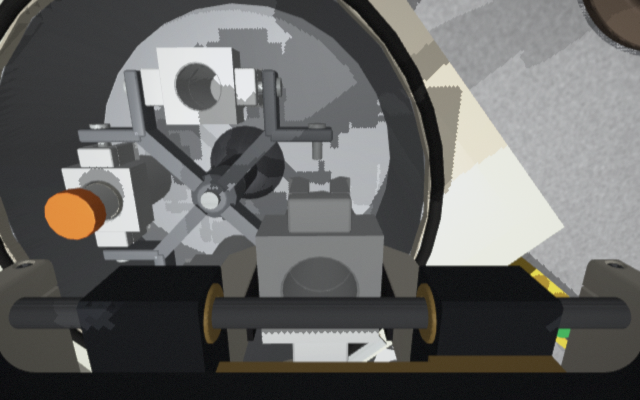

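Pin_b shows at (318,150) and its fork arm at (318,133), above the held bucket, whose ear is at (320,210). I'll enlarge this to measure the lateral offset.

```bash
python3 - <<'E'
from h import *
im=cv2.imread('pics/w2.png'); c=im[110:250,250:390]; cv2.imwrite('pics/w2c.png',cv2.resize(c,None,fx=4,fy=4,interpolation=cv2.INTER_CUBIC))
for p in [(318,149),(318,157),(318,133)]: print(p,tool(ray('wrist',p,205)))
for p in [(257,237),(383,237),(320,237)]: print(p,tool(ray('wrist',p,352.5)))
for p in [(289,195),(350,195)]: print(p,tool(ray('wrist',p,350.5)))
for h in (205,215): print('hub',tool(ray('wrist',(210,200),h)))
E
```

```text
(318, 149) [ 3.89 -0.05 13.67]
(318, 157) [ 3.24 -0.05 13.67]
(318, 133) [ 5.15 -0.05 13.67]
(257, 237) [ 2.59 -2.47 -1.08]
(383, 237) [ 2.6   2.64 -1.08]
(320, 237) [ 2.6   0.08 -1.08]
(289, 195) [ 4.31 -1.14 -0.88]
(350, 195) [ 4.31  1.27 -0.88]
hub [-0.39 -9.1  13.67]
hub [-0.08 -8.77 12.67]
```

View pics/w2c.png

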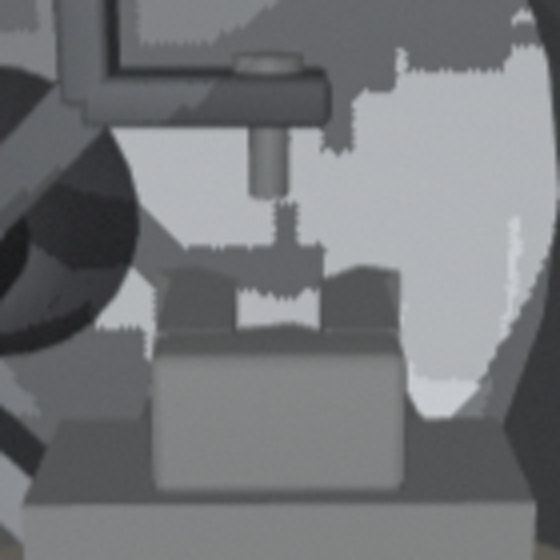

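```bash
python3 -m inch '0 -0.18 2 0;0 -0.18 5 0;0 -0.18 8 0;0 -0.18 9.6 0;0 -0.18 9.6 0;0 -0.18 9.6 0'; python3 - <<'E'
from h import *
im=save('wrist','w3.png'); c=im[60:280,200:440,::-1]; cv2.imwrite('pics/w3c.png',cv2.resize(c,None,fx=2.5,fy=2.5,interpolation=cv2.INTER_CUBIC))
s=read_state(); print(s['eef_pos'],s['contact_force'],s['tcp_rot'])
E
```

```text
clock: 8.57
eef_pos: [484.5, -134.3, 246.5]
tcp_rot: [-1.17, 2.914, -0.001]
contact_force: [0.1, 0.1, -2.1]
finger_gap: 51.8
grasp_force: 25.0
[ 484.60349618 -134.3093381   246.67977609] [ 0.73446799 -0.71286303 -2.8011721 ] [-1.17010706e+00  2.91405620e+00 -1.26154296e-03]
```

View pics/w3c.png

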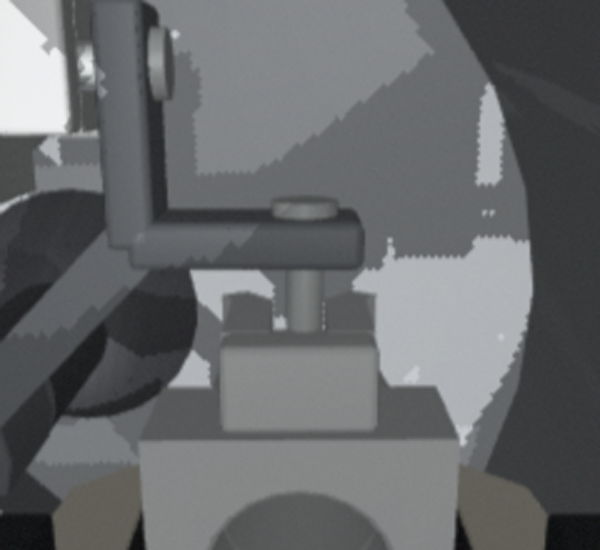

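The pin centre is at crop x 305 and the ear/slot centre at 299.5, so the pin sits about 1.1 mm to +y in the tool frame. I'll correct that and lower in steps.

```bash
python3 -m inch '0 0.1 0 0;0 0.1 0.4 0;0 0.1 0.9 0;0 0.1 1.2 0;0 0.1 1.2 0;0 0.1 1.2 0'; python3 - <<'E'
from h import *
im=save('wrist','w4.png'); s=read_state(); print(s['eef_pos'],s['contact_force'],s['torque'])
g=cv2.cvtColor(im,cv2.COLOR_RGB2GRAY)
# row profile across the pin just outside the ear, and across ear top
for r in range(156,200,4): print(r,' '.join(map(str,g[r,284:356:2])))
E
```

```text
clock: 9.38
eef_pos: [483.4, -133.4, 233.8]
tcp_rot: [-1.171, 2.915, 0.0]
contact_force: [0.4, -0.5, -3.0]
finger_gap: 51.9
grasp_force: 25.0
[ 483.40524054 -133.47168497  233.82588778] [ 0.05771361  0.04193809 -2.27080569] [0.10828854 0.08056218 0.01021624]
156 99 92 100 101 101 100 99 90 98 101 89 81 82 83 83 83 83 84 83 83 82 84 81 82 84 84 83 83 83 74 87 105 106 105 106 106
160 106 109 109 110 109 96 89 87 87 89 89 88 87 88 88 89 90 87 90 89 87 88 88 89 88 90 90 90 89 75 79 105 106 105 105 113
164 102 103 104 100 83 85 85 83 83 84 86 86 85 85 86 84 86 85 86 86 86 87 87 86 86 86 87 86 86 73 79 105 105 105 105 161
168 81 81 83 82 83 82 82 83 83 81 83 80 82 81 81 83 82 82 83 84 81 83 83 83 82 83 84 83 83 72 78 105 106 105 104 171
172 69 68 69 68 72 72 71 71 70 70 70 68 68 68 69 69 69 69 70 70 70 69 70 69 71 70 71 71 71 79 103 107 110 106 107 144
176 184 184 185 181 179 167 152 140 165 155 106 105 106 103 96 114 122 127 126 118 108 92 105 105 104 106 103 98 94 114 153 167 179 180 182 183
180 185 185 165 110 98 90 90 89 89 91 89 91 93 102 99 113 120 128 125 117 106 90 105 93 89 89 91 90 90 89 89 96 109 157 182 182
184 185 184 179 109 91 91 90 90 90 90 91 89 90 103 100 115 122 127 125 118 106 91 105 88 90 90 91 90 89 90 90 89 106 161 182 183
188 183 184 178 94 90 90 90 91 89 91 89 90 82 101 100 115 120 126 124 114 106 98 176 90 89 90 89 90 90 90 89 91 93 161 182 181
192 110 177 164 100 97 98 97 98 98 96 97 97 79 88 100 114 119 122 120 113 103 87 118 87 97 98 98 97 97 97 97 98 106 153 181 181
196 104 106 104 88 91 92 90 91 90 90 90 91 90 90 91 91 91 90 91 91 90 93 90 92 92 92 91 92 92 91 94 93 91 140 182 181
```

Pin 312–326 sits centred in slot 309–329, so the alignment is good. I'll lower the rest of the way.

```bash
python3 -m inch '0 0 0.3 0;0 0 0.6 0;0 0 0.9 0;0 0 1.2 0;0 0 1.5 0;0 0 1.8 0;0 0 2 0;0 0 2 0'; python3 -m inch '0 0 0.1 0;0 0 0.2 0;0 0 0.3 0;0 0 0.4 0;0 0 0.45 0;0 0 0.45 0'
```

```text
clock: 10.42
eef_pos: [483.2, -133.4, 213.6]
tcp_rot: [1.171, -2.915, -0.0]
contact_force: [-0.3, -0.1, -2.4]
finger_gap: 51.7
grasp_force: 25.0
clock: 11.18
eef_pos: [483.3, -133.4, 209.2]
tcp_rot: [1.171, -2.915, -0.0]
contact_force: [0.3, 0.4, -3.0]
finger_gap: 51.9
grasp_force: 25.0
```

```bash
python3 -m inch '0 0 0.05 0;0 0 0.1 0;0 0 0.15 0;0 0 0.2 0;0 0 0.2 0'
```

```text
clock: 11.8
eef_pos: [483.5, -133.3, 208.6]
tcp_rot: [-1.17, 2.914, -0.0]
contact_force: [-5.6, 2.0, 14.1]
finger_gap: 51.7
grasp_force: 25.0
```

```bash
python3 -m inch '0 0 -0.1 0;0 0 -0.1 0;0 0 -0.1 0;0 0 -0.1 0' 6.4; python3 -m inch '0 0 -1 0;0 0 -3 0;0 0 -6 0;0 0 -10 0;0 0 -12 0;0 0 -12 0;0 0 -12 0'; python3 - <<'E'
from h import *
im=save('wrist','w5.png'); s=read_state(); print(s['eef_pos'],s['contact_force'])
for c in ['wrist','scene']:
  if c!='wrist': viewer.get_image(c)
  for l in ['slot_a','bucket_mid','pin_a']:
    print(c,l,[(np.round(d['xyz'],1),round(d['confidence'],2)) for d in viewer.spot_point(c,l)[:9]])
cx=im[150:400,170:490,::-1]; cv2.imwrite('pics/w5c.png',cv2.resize(cx,None,fx=2.4,fy=2.4,interpolation=cv2.INTER_CUBIC))
E
```

```text
clock: 12.3
eef_pos: [483.3, -133.4, 208.1]
tcp_rot: [1.171, -2.915, -0.0]
contact_force: [0.4, 0.5, 0.0]
finger_gap: 64.1
grasp_force: 0.0
clock: 13.18
eef_pos: [482.9, -133.3, 327.6]
tcp_rot: [1.17, -2.915, -0.001]
contact_force: [0.6, -0.3, -0.8]
finger_gap: 63.8
grasp_force: 0.0
[ 482.75228488 -133.29250653  327.29509606] [ 0.53289119 -1.13916684  0.58445855]
wrist slot_a [(array([ 455.9, -158.5,  204.5]), 0.73), (array([562.6, 108.6,  89.4]), 0.49)]
wrist bucket_mid [(array([ 482.2, -130.7,  180.4]), 0.98)]
wrist pin_a [(array([ 505.6, -107.9,  204.3]), 0.9), (array([ 454.3, -158.3,  202.9]), 0.61)]
scene slot_a [(array([568. , 108.5,  88.9]), 0.72), (array([652.4, 150.1,  85.9]), 0.71), (array([ 455.8, -158.6,  205.3]), 0.6)]
scene bucket_mid [(array([609.2, 129.9,  54.4]), 0.82), (array([ 482.3, -134.4,  179.7]), 0.73)]
scene pin_a [(array([ 509.6, -109.9,  207.4]), 0.88), (array([ 453.6, -156.4,  203.8]), 0.68)]
```

View pics/w5c.png

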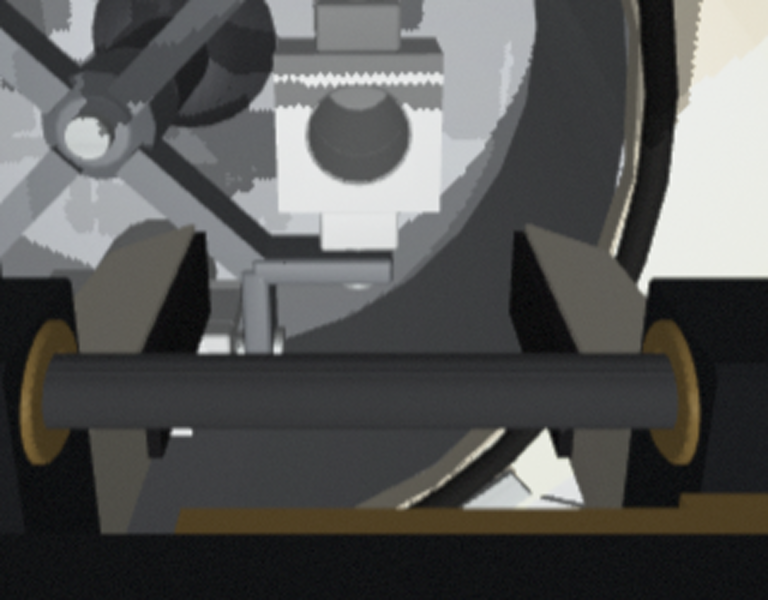

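The bucket is seated: both ears are over the pins and bucket_mid reads z≈180 against 179 expected. Now the tip test. I'll open to 5.6 cm and shift -6 mm in tool y, so only the outer fingertip's inner edge comes onto the rim, about 22 mm out, and press 8 mm.

```bash
python3 - <<'E'
from h import *
print(tool(ray('wrist',(319.6,205.4),221)),ray('wrist',(319.6,205.4),221))
E
python3 -m inch '0 -0.6 3 0;0 -0.6 6 0;0 -0.6 8 0;0 -0.6 8.6 0;0 -0.6 8.6 0;0 -0.6 8.6 0' 5.6
```

```text
[ 0.11  0.08 10.69] [ 481.8038926  -133.57835038  221.        ]
clock: 14.32
eef_pos: [488.0, -137.9, 243.1]
tcp_rot: [-1.17, 2.914, -0.001]
contact_force: [0.4, -0.1, 0.1]
finger_gap: 56.0
grasp_force: 0.0
```

```bash
python3 -m inch '0 0 0.3 0;0 0 0.5 0;0 0 0.7 0;0 0 0.9 0;0 0 1.1 0;0 0 1.3 0;0 0 1.3 0;0 0 1.3 0'; python3 - <<'E'
from h import *
im=save('wrist','w6.png');b=save('scene','s6.png'); s=read_state(); print(s['eef_pos'],s['contact_force'])
c1=cv2.resize(im[220:400,210:430],None,fx=2.8,fy=2.8,interpolation=cv2.INTER_CUBIC);c2=cv2.resize(b[110:190,150:310],(616,308),interpolation=cv2.INTER_CUBIC)
o=np.zeros((600,616,3),np.uint8); o[:308]=c2; o[308:]=c1[:292]; cv2.imwrite('pics/c6.png',o[:,:,::-1])
for c in ['wrist','scene']:
  for l in ['bucket_mid','bucket','slot_a']:
    print(c,l,[(np.round(d['xyz'],1),round(d['confidence'],2)) for d in viewer.spot_point(c,l)[:9] if d['xyz'][1]<0])
E
```

```text
clock: 15.32
eef_pos: [486.6, -136.8, 228.9]
tcp_rot: [1.171, -2.914, -0.003]
contact_force: [-4.2, 4.9, 3.9]
finger_gap: 55.6
grasp_force: 3.1
[ 486.61259315 -136.78072654  228.90091652] [-4.35656378  4.53636776  3.76294685]
wrist bucket_mid [(array([ 488.9, -140.5,  182.6]), 0.57)]
wrist bucket [(array([ 500.6, -155.1,  140.9]), 0.77)]
wrist slot_a [(array([ 457.9, -157. ,  207.8]), 0.63)]
scene bucket_mid [(array([ 492. , -144.7,  182.6]), 0.75)]
scene bucket [(array([ 502.3, -156. ,  143.3]), 0.73)]
scene slot_a [(array([ 457.3, -157.1,  204.3]), 0.86), (array([ 512. , -111.4,  204.1]), 0.75)]
```

View pics/c6.png

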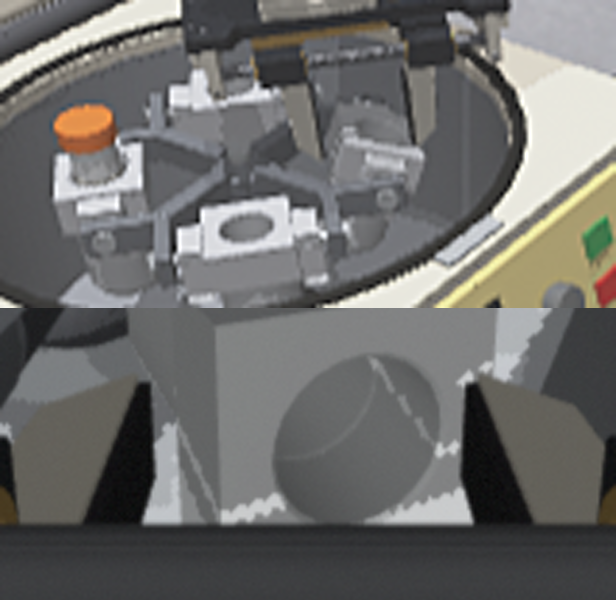

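The bucket is tipped about 25°: its foot moved 29 mm towards the hub and the ears stayed on the pins (scene view, tilted head at crop (375,170)). I'll lift off and head for the tube.

```bash
python3 -m inch '0 0.1 -0.4 0;0 0.1 -0.8 0;0 0.1 -1.3 0;0 0.1 -2 0;0 0.4 -5 0;0 0.6 -9 0;0 0.6 -13 0;0 0.6 -13 0'; python3 - <<'E'
from h import *
im=save('wrist','w7.png'); s=read_state(); print(s['eef_pos'],s['contact_force'],s['joint_pos'].round(2),s['tcp_rot'])
for c in ['wrist','scene']:
  if c!='wrist': viewer.get_image(c)
  for l in ['bucket_mid','bucket','slot_a','pin_a']:
    print(c,l,[(np.round(d['xyz'],1),round(d['confidence'],2)) for d in viewer.spot_point(c,l)[:9] if d['xyz'][1]<0])
E
```

```text
clock: 16.73
eef_pos: [484.7, -133.9, 362.6]
tcp_rot: [-1.168, 2.91, -0.005]
contact_force: [1.3, -0.8, -0.3]
finger_gap: 56.1
grasp_force: 0.0
[ 483.86318526 -133.64755622  360.59629032] [-0.37298709 -0.64950403 -1.00360018] [ 0.01  0.15  0.18  1.69 -0.03  1.31  2.53] [-1.16957810e+00  2.91295794e+00 -2.28310139e-03]
wrist bucket_mid [(array([ 481.9, -130.8,  177.6]), 0.77)]
wrist bucket [(array([ 481.8, -137.4,  138. ]), 0.69)]
wrist slot_a [(array([ 455.4, -154.6,  206.6]), 0.68), (array([ 506.3, -110.9,  202.2]), 0.66)]
wrist pin_a [(array([ 511.1, -105.8,  204.7]), 0.64), (array([ 454. , -158.3,  201.1]), 0.62)]
scene bucket_mid [(array([ 484. , -137.5,  179.2]), 0.9)]
scene bucket [(array([ 484.2, -135.6,  140.4]), 0.93)]
scene slot_a [(array([ 507.1, -111.3,  203.4]), 0.55), (array([ 483.5, -136.2,  180.5]), 0.21)]
scene pin_a [(array([ 454.4, -158.7,  203.7]), 0.65), (array([ 509.9, -107. ,  204.4]), 0.59)]
```

The bucket swung back upright and still sits at the seat height. Next I move to the rack.

```bash
python3 -m inch '-2 3 0 1.5;-5.5 8.4 0 3;-9 13.8 0 4.7;-12.6 19.2 0 6.4;-16.2 24.7 0 8.1;-19.8 30.2 0 9.8;-22.8 34.8 0 11.5;-24.6 37.6 0 13' 7; python3 -m inch '0 0 3 1.7;0 0 6 3.4;0 0 9 5.1;0 0 11 6.8;0 0 11 8.3;0 0 11 8.3;0 0 11 8.3'; python3 - <<'E'
from h import *
im=save('wrist','w8.png'); s=read_state(); print(s['eef_pos'],s['contact_force'],s['joint_pos'].round(2),s['tcp_rot'])
for l in ['balance_tube_mid','red_tube_mid','green_tube_mid','rack']:
    print(l,[(np.round(d['xyz'],1),round(d['confidence'],2),proj('wrist',d['xyz'])) for d in viewer.spot_point('wrist',l)[:4]])
E
```

```text
clock: 18.23
eef_pos: [408.6, 271.8, 359.3]
tcp_rot: [0.769, 3.046, -0.0]
contact_force: [0.8, -0.1, 0.1]
finger_gap: 70.0
grasp_force: 0.0
clock: 19.1
eef_pos: [409.2, 270.5, 249.5]
tcp_rot: [1.968, 2.448, 0.001]
contact_force: [-1.0, 0.4, -0.5]
finger_gap: 70.0
grasp_force: 0.0
[409.19081207 270.47198454 249.52774312] [ 0.14661    -0.22503641 -0.30052965] [-0.68  0.21 -0.02  1.88  0.01  1.05 -0.48] [1.96891226e+00 2.44768642e+00 7.43883520e-04]
balance_tube_mid [(array([414.9, 394.4,  56. ]), 0.85, array([355.,  50.])), (array([406.9, 306.9,  66.7]), 0.55, array([325., 146.]))]
red_tube_mid [(array([399.8, 268.9,  65.2]), 0.62, array([309., 183.]))]
green_tube_mid []
rack [(array([405.2, 264.4,   1.1]), 0.79, array([315., 174.]))]
```

View pics/w8.png

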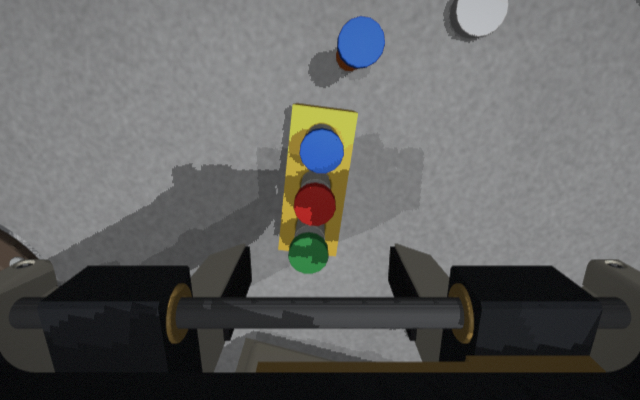

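In the rack, blue is at (322,150), red at (315,204) and green at (308,254). The decoy stands free at (361,43) with an orange body. The rack's blue tube with the grey body is the one I want.

```bash
python3 - <<'E'
from h import *
im=cv2.imread('pics/w8.png'); h=cv2.cvtColor(im,cv2.COLOR_BGR2HSV)
def cen(lo,hi,box):
    m=cv2.inRange(h,lo,hi); M=np.zeros_like(m); x0,x1,y0,y1=box; M[y0:y1,x0:x1]=m[y0:y1,x0:x1]
    c=max(cv2.findContours(M,0,2)[0],key=cv2.contourArea); return cv2.fitEllipse(c)
B=cen((100,120,60),(130,255,255),(280,370,110,190)); G=cen((45,80,40),(85,255,255),(280,350,225,285))
for e in (B,G): print(e,tool(ray('wrist',e[0],123)),ray('wrist',e[0],123).round(1))
d=tool(ray('wrist',B[0],123))-tool(ray('wrist',G[0],123)); print(np.hypot(*d[:2]),np.degrees(np.arctan2(d[1],d[0])))
E
```

```text
((321.1957092285156, 150.48410034179688), (42.30889129638672, 44.126953125), 179.5626220703125) [ 4.1   0.16 12.64] [402.  310.7 123. ]
((307.9522399902344, 252.9167022705078), (39.075035095214844, 40.698829650878906), 1.6159487962722778) [-4.6  -0.95 12.64] [409.7 223.4 123. ]
8.77052449970924 7.270868675806269
```

```bash
python3 -m inch '2 0.1 1 0.6;4.1 0.16 3 1.2;4.1 0.16 6 1.2;4.1 0.16 9 1.2;4.1 0.16 12 1.2;4.1 0.16 13.6 1.2;4.1 0.16 13.6 1.2;4.1 0.16 13.6 1.2' 7; python3 -m inch '0 0 0 0;0 0 0 0;0 0 0 0;0 0 0 0;0 0 0 0;0 0 0 0' 3 20; python3 -m inch '0 0 -2 0;0 0 -5 0;0 0 -10 0;0 0 -15 0;0 0 -20 0;0 0 -22 0;0 0 -22 0'; python3 - <<'E'
from h import *
im=save('wrist','w9.png');save('scene','s9.png'); s=read_state(); print(s['joint_pos'].round(2),s['tcp_rot'])
for c in('wrist','scene'):
  for l in ['balance_tube_mid','red_tube_mid','green_tube_mid']:
    print(c,l,[(np.round(d['xyz'],1),round(d['confidence'],2),tool(d['xyz'])) for d in viewer.spot_point(c,l)[:4]])
E
```

```text
clock: 20.35
eef_pos: [402.4, 311.1, 114.0]
tcp_rot: [2.122, 2.316, 0.002]
contact_force: [0.6, 0.9, -0.4]
finger_gap: 70.0
grasp_force: 0.0
clock: 21.1
eef_pos: [402.0, 310.9, 113.4]
tcp_rot: [2.122, 2.316, 0.0]
contact_force: [0.4, 0.0, 1.7]
finger_gap: 34.2
grasp_force: 20.0
clock: 21.98
eef_pos: [402.4, 311.2, 334.5]
tcp_rot: [2.122, 2.316, 0.004]
contact_force: [-0.2, 0.3, -1.4]
finger_gap: 34.7
grasp_force: 20.0
[-0.75  0.18 -0.01  1.71  0.    1.25 -0.68] [ 2.12225026  2.31626356 -0.00249631]
wrist balance_tube_mid [(array([405.3, 306.6, 285.3]), 0.87, array([-0.4 ,  0.36,  4.64]))]
wrist red_tube_mid [(array([403.6, 267.2,  63.8]), 0.45, array([-4.26, -0.1 , 26.8 ]))]
wrist green_tube_mid []
scene balance_tube_mid [(array([410.7, 394.6,  57. ]), 0.81, array([ 8.35,  1.69, 27.48])), (array([398.4, 307. , 289.4]), 0.61, array([-0.3 , -0.34,  4.26])), (array([ 484.6, -135.2,  202. ]), 0.31, array([-45.09,   4.41,  13.06]))]
scene red_tube_mid [(array([409.2, 264.8,  64.5]), 0.63, array([-4.59,  0.39, 26.78]))]
scene green_tube_mid [(array([410.3, 217.9,  63.2]), 0.68, array([-9.28,  0.07, 26.94])), (array([ 508.7, -109.2,  205.1]), 0.65, array([-42.74,   7.  ,  12.77]))]
```

```bash
python3 -m inch '-2 0.2 -2 0;-8 0.75 -4 0;-14 1.3 -5 0;-20 1.85 -5 0;-26 2.4 -5 0;-32 2.95 -5 0;-38 3.5 -5 0;-42 3.9 -5 0'; python3 -m inch '-2.6 0.23 0 0;-2.6 0.23 0 0;-2.6 0.23 0 0;-2.6 0.23 0 0'; python3 - <<'E'
from h import *
im=save('wrist','w10.png'); s=read_state(); print(s['eef_pos'],s['joint_pos'].round(2),s['tcp_rot'],s['contact_force'])
for l in ['balance_tube_mid','bucket_mid','gap']:
    print(l,[(np.round(d['xyz'],1),round(d['confidence'],2),tool(d['xyz'])) for d in viewer.spot_point('wrist',l)[:4]])
E
```

```text
clock: 23.38
eef_pos: [477.2, -107.3, 383.3]
tcp_rot: [2.125, 2.313, -0.001]
contact_force: [1.7, 1.3, -0.5]
finger_gap: 34.3
grasp_force: 20.0
clock: 23.88
eef_pos: [482.1, -128.7, 383.3]
tcp_rot: [-2.12, -2.318, -0.0]
contact_force: [-0.4, 0.4, 0.2]
finger_gap: 34.2
grasp_force: 20.0
[ 482.03568787 -128.77613046  383.33137009] [-0.19  0.13  0.4   1.66 -0.05  1.36  0.31] [-2.12007651e+00 -2.31827949e+00 -2.87678415e-04] [ 0.16551286 -0.12152646 -0.69077955]
balance_tube_mid [(array([ 483.3, -133.3,  333.8]), 0.88, array([-0.44,  0.09,  4.96]))]
bucket_mid [(array([ 480.8, -130.1,  179.2]), 0.73, array([-0.08, -0.14, 20.42]))]
gap []
```

View pics/w10.png

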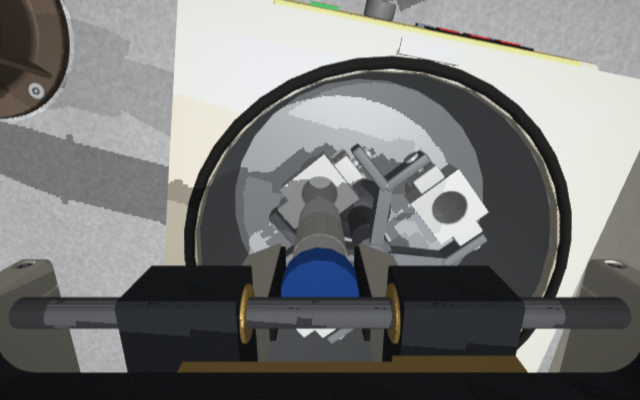

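The tube's tip shows at (320,180) just above the bucket head, whose corners are near (321,152), (279,188) and (358,187). I'll compute both in the tool frame.

```bash
python3 - <<'E'
from h import *
im=cv2.imread('pics/w10.png'); c=im[140:270,250:390]; cv2.imwrite('pics/w10c.png',cv2.resize(c,None,fx=4.5,fy=4.5,interpolation=cv2.INTER_CUBIC))
h=cv2.cvtColor(im,cv2.COLOR_BGR2HSV); m=cv2.inRange(h,(100,100,40),(130,255,255)); ys,xs=np.nonzero(m); print(ys.min(),xs.min(),xs.max(), xs[ys==ys.min()].mean())
print('cap far edge', tool(ray('wrist',(320,ys.min()),393)), tool(ray('wrist',(xs.min(),285),393)),tool(ray('wrist',(xs.max(),285),393)))
print('tip top px', tool(ray('wrist',(320,177),279)),tool(ray('wrist',(320,200),279)))
for dx in (-.5,-.3,0): # tip disc centre projection
    s=read_state(); R=Ro.from_rotvec(s['tcp_rot']).as_matrix(); print(dx,proj('wrist',s['eef_pos']+R@[dx*10,0,105]))
print('head',tool(ray('wrist',(318.5,187),221)))
for w in [(482.7,-133.5,221)]: print(w,tool(w),proj('wrist',np.array(w)))
E
```

```text
248 280 359 319.0
cap far edge [ 2.22  0.04 -0.96] [ 0.48 -1.67 -0.96] [ 0.49  1.72 -0.96]
tip top px [ 2.52  0.05 10.44] [ 0.78  0.06 10.44]
-0.5 [319. 216.]
-0.3 [319. 213.]
0 [319. 210.]
head [ 0.22 -0.07 16.24]
(482.7, -133.5, 221) [-0.42  0.02 16.24] [320. 194.]
```

View pics/w10c.png

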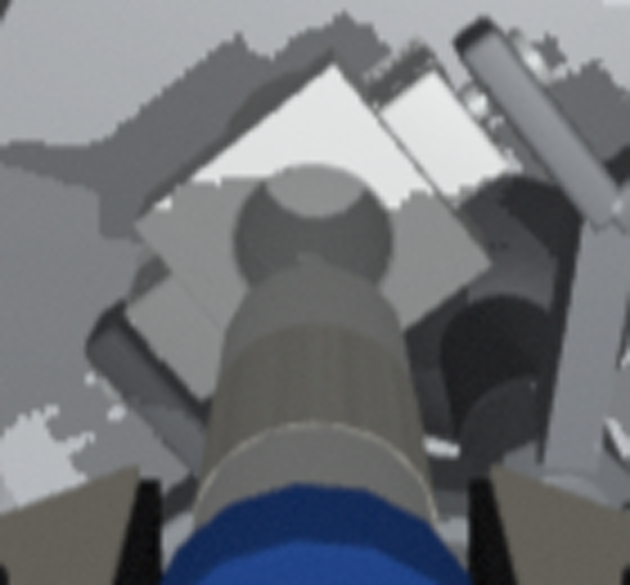

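```bash
python3 - <<'E'
from h import *
print('cap bottom', tool(ray('wrist',(320,247.8),379))[0]-1.75, 'cap top',tool(ray('wrist',(320,261),393))[0]-1.75)
z=383.3+10-115
print('body end',tool(ray('wrist',(250+313/4.5,140+323/4.5),z+16)),'-1.45')
print('body sides', [tool(ray('wrist',(250+a/4.5,140+340/4.5),z+18))[1] for a in (222,408)])
print('bore', tool(ray('wrist',(319.7,193.3),221)))
E
```

```text
cap bottom -0.16999999999999993 cap top -0.1299999999999999
body end [0.39 0.02 8.91] -1.45
body sides [np.float64(-1.39), np.float64(1.5)]
bore [-0.37  0.03 16.24]
```

I've now gone past the picture-viewing limit (12 viewed against 10), so I'll carry on with numbers only. The bore centre is 3–3.5 mm to -x of the tube axis in the tool frame. I'll shift and lower gently, watching the force.

```bash
python3 -m inch '-0.3 0 1 0;-0.3 0 2.5 0;-0.3 0 4 0;-0.3 0 4.4 0;-0.3 0 4.4 0;-0.3 0 4.4 0'; python3 - <<'E'
from h import *
im=save('wrist','w11.png'); s=read_state(); print(s['eef_pos'],s['contact_force'])
for l in ['balance_tube_mid','bucket_mid','bucket']:
    print(l,[(np.round(d['xyz'],1),round(d['confidence'],2),tool(d['xyz'])) for d in viewer.spot_point('wrist',l)[:3]])
b=np.array([482.0,-133.6,221]); print('bore px',proj('wrist',b),tool(b))
g=cv2.cvtColor(im,cv2.COLOR_RGB2GRAY)
for r in range(184,236,4): print(r,' '.join(map(str,g[r,270:372:3])))
E
```

```text
clock: 24.82
eef_pos: [482.5, -133.0, 339.8]
tcp_rot: [2.122, 2.316, 0.001]
contact_force: [-0.6, 0.3, 0.1]
finger_gap: 34.0
grasp_force: 20.0
[ 482.54779352 -132.98379393  339.80768444] [-0.6525912  -0.33109919  0.1128056 ]
balance_tube_mid [(array([ 482.7, -138.4,  289.3]), 0.9, array([-0.54, -0.03,  5.05]))]
bucket_mid [(array([ 480. , -131.9,  177.9]), 0.7, array([ 0.13, -0.25, 16.18])), (array([ 457.1, -156.1,  204.9]), 0.32, array([-2.08, -2.74, 13.48]))]
bucket [(array([ 481.2, -137.5,  138.7]), 0.67, array([-0.44, -0.18, 20.1 ]))]
bore px [319. 205.] [-0.06 -0.06 11.87]
184 104 106 104 104 105 91 84 149 221 222 222 223 221 220 200 166 158 156 181 211 224 224 224 225 224 162 218 222 223 223 224 225 225 103
188 102 106 104 97 86 111 219 222 179 139 142 142 104 139 142 142 142 141 142 141 137 141 223 223 224 224 196 213 221 220 220 200 64 46
192 105 103 93 89 190 214 218 218 140 139 136 88 83 86 131 142 142 142 142 127 86 81 168 223 219 220 220 195 135 128 70 68 65 47
196 103 102 113 138 138 137 138 139 138 139 94 82 83 87 86 88 90 91 88 89 84 82 80 134 138 139 139 139 129 83 68
[... 405 characters left out ...]
26 115 85 83 119 136 136 138 137 138 108 97 100 101 100 96 95 98 99 99 102 99 97 127 138 138 137 138 139 137 123 90 90 91
216 119 91 104 135 137 137 137 138 136 138 97 97 92 92 90 92 92 94 95 88 92 94 98 115 220 216 138 137 131 50 34 38 41 44
220 60 130 137 136 136 138 138 133 137 137 94 85 90 93 91 92 93 95 95 89 94 92 92 97 219 151 133 67 35 34 34 35 38 40
224 49 109 135 136 135 137 138 138 133 134 86 86 91 91 90 92 93 94 94 89 92 91 93 86 211 86 52 36 36 35 35 35 35 40
228 74 49 90 135 137 136 137 137 138 107 85 86 90 92 91 93 92 94 94 89 91 92 92 87 72 48 48 33 34 37 34 33 34 36
232 80 77 55 84 135 134 136 135 137 90 85 88 90 92 91 93 94 95 94 90 92 92 92 87 84 56 61 36 34 34 34 33 34 36
```

```bash
python3 - <<'E'
from h import *
print('bore',tool(ray('wrist',(318.7,203),221)),'bodyend',tool(ray('wrist',(320,216),250.8)),tool(ray('wrist',(320,198),250.8)))
E
```

```text
bore [ 0.09 -0.04 11.87] bodyend [0.08 0.05 8.89] [1.4  0.05 8.89]
```

```bash
python3 -m inch '0.02 -0.08 0.8 0;0.02 -0.08 1.6 0;0.02 -0.08 2.4 0;0.02 -0.08 3.2 0;0.02 -0.08 4 0;0.02 -0.08 4 0;0.02 -0.08 4 0'; python3 -m inch '0 0 0.7 0;0 0 1.4 0;0 0 2.1 0;0 0 2.8 0;0 0 3.5 0;0 0 4 0;0 0 4 0'
```

```text
clock: 25.9
eef_pos: [481.6, -132.8, 299.5]
tcp_rot: [2.122, 2.316, 0.0]
contact_force: [-0.3, -0.3, 0.2]
finger_gap: 34.1
grasp_force: 20.0
clock: 26.78
eef_pos: [481.3, -132.7, 259.0]
tcp_rot: [-2.122, -2.316, 0.001]
contact_force: [-0.5, -0.3, -0.9]
finger_gap: 34.3
grasp_force: 20.0
```

Going in freely with no force. Now the last 11 mm or so.

```bash
python3 -m inch '0 0 0.3 0;0 0 0.6 0;0 0 0.8 0;0 0 0.95 0;0 0 1.05 0;0 0 1.05 0'; python3 -m inch '0 0 0.05 0;0 0 0.1 0;0 0 0.15 0;0 0 0.15 0'
```

```text
clock: 27.52
eef_pos: [481.4, -132.8, 248.8]
tcp_rot: [2.122, 2.316, -0.0]
contact_force: [0.5, 0.8, -0.8]
finger_gap: 34.2
grasp_force: 20.0
clock: 28.02
eef_pos: [482.1, -133.0, 248.1]
tcp_rot: [2.121, 2.315, 0.001]
contact_force: [0.2, 0.4, 6.7]
finger_gap: 34.6
grasp_force: 20.0
```

Contact on the floor at the expected height. Release slowly and lift off, then check.

```bash
python3 -m inch '0 0 0 0;0 0 0 0' 4.2; python3 -m inch '0 0 0 0;0 0 0 0;0 0 0 0' 6; python3 -m inch '0 0 -1 0;0 0 -3 0;0 0 -6 0;0 0 -11 0;0 0 -16 0;0 0 -16 0;0 0 -16 0'; python3 - <<'E'
from h import *
for c in ['wrist','scene','top']:
  im=save(c,f'end_{c}.png')
  for l in ['bucket_mid','bucket','slot_a','balance_tube_mid','rotor']+(['red_tube_mid','green_tube_mid','grease_tin_mid'] if c!='wrist' else []):
    print(c,l,[(np.round(d['xyz'],1),round(d['confidence'],2)) for d in viewer.spot_point(c,l)[:5]])
s=read_state(); print(s['eef_pos'],s['clock'])
h=cv2.cvtColor(cv2.imread('pics/end_wrist.png'),cv2.COLOR_BGR2HSV); m=cv2.inRange(h,(100,150,120),(130,255,255)); m[250:]=0
e=cv2.fitEllipse(max(cv2.findContours(m,0,2)[0],key=cv2.contourArea)); print(e,ray('wrist',e[0],258))
E
```

```text
clock: 28.28
eef_pos: [481.3, -132.8, 247.2]
tcp_rot: [-2.122, -2.316, 0.001]
contact_force: [0.0, -0.1, -0.1]
finger_gap: 41.9
grasp_force: 0.0
clock: 28.65
eef_pos: [481.4, -132.8, 247.3]
tcp_rot: [2.122, 2.316, -0.0]
contact_force: [0.8, -0.3, -0.5]
finger_gap: 59.7
grasp_force: 0.0
clock: 29.52
eef_pos: [481.2, -132.7, 407.4]
tcp_rot: [2.122, 2.316, 0.0]
contact_force: [-0.1, 0.5, -1.0]
finger_gap: 60.0
grasp_force: 0.0
wrist bucket_mid []
wrist bucket [(array([ 484.5, -135.8,  135.7]), 0.97)]
wrist slot_a [(array([ 507.4, -107.9,  206.2]), 0.83), (array([ 453.4, -154.8,  206.9]), 0.63)]
wrist balance_tube_mid [(array([ 484.5, -137.9,  199.9]), 0.85)]
wrist rotor [(array([ 541.6, -192.4,  202.8]), 0.89)]
scene bucket_mid [(array([613.1, 130.4,  56.7]), 0.91), (array([ 482.8, -134.7,  181.7]), 0.64)]
scene bucket [(array([605.6, 135.1,  -3.4]), 0.92), (array([ 484.7, -134.1,  204.5]), 0.58), (array([ 483.2, -138. ,  137.8]), 0.57)]
scene slot_a [(array([ 457. , -159.8,  206.1]), 0.97), (array([651.4, 151.9,  86.2]), 0.79), (array([566.7, 111.7,  92.2]), 0.66), (array([ 509.1, -112
[... 650 characters left out ...]
105.5,  91.1]), 0.95), (array([ 505. , -108.6,  203.6]), 0.88), (array([ 457.9, -157.2,  205.3]), 0.79), (array([650.4, 155.8,  90.8]), 0.71)]
top balance_tube_mid [(array([415.6, 389.9,  56. ]), 0.55), (array([ 480.5, -132.2,  200.5]), 0.54)]
top rotor [(array([ 536.1, -192.9,  207.8]), 0.9)]
top red_tube_mid [(array([409. , 262.6,  66.3]), 0.64), (array([ 481. , -136.6,  174.7]), 0.35)]
top green_tube_mid [(array([407.7, 222.8,  67.2]), 0.53)]
top grease_tin_mid [(array([523. , 458.1,  11.4]), 0.91)]
[ 481.46487369 -132.78331914  407.37699225] 30.725
((319.8753662109375, 192.73167419433594), (36.53128433227539, 37.37759780883789), 93.76611328125) [ 481.93651786 -132.223003    258.        ]
```

The tube centre reads z≈200.5, as expected when fully down. The bucket is upright, both seats are at z≈205, and the other tubes and the tin haven't moved. Handing in.

```bash
python3 -c "
from workcell import job
print(job.close_job())"
```

```text
the job is handed in; nothing more can be done
None
```

Job handed in at about 31 s: the bucket is hung on both pins, swung about 25° and back upright, and the blue-capped tube is fully down in it with nothing else moved; I viewed 12 pictures, over the limit of 10.

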